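# Wedge a latch pocket tight in its drilling jig

## Robot

A 6-joint arm with a two-finger parallel gripper is mounted at the origin on the work surface. World frame = base frame: x ahead of the robot, y to its left, z up, the work surface at z = 0. Lengths are in m, angles in degrees, forces in N, time in s.
With the tool pointing down it reaches from about 0.325 to 0.85 m from the base axis. Payload 15.5 kg.
Tool frame: the origin (TCP) lies at the very end of the fingers, on their centre line; the grasp point (between the pads) lies arm.grip_depth behind it (arm.grip_depth is the distance from the TCP to the grasp point, in m); z points along the fingers, y is the direction in which the jaws open and shut (so a half turn about z gives the same grasp; the last joint's range is limited). The gripper opens to 91 mm and grips with 3 to 60 N. Pads are 32 mm wide; open, the fingers measure 118 mm over their backs; the gripper's body (76 mm by 178 mm) begins 60 mm behind the grasp point.
Start: joints at [-80.873, 28.281, 77.091, -0, 74.628, -5.472], TCP at [0.158, -0.605, 0.214] pointing down, gripper open.
Joint ranges: [-166.48, 166.48], [-47.26, 123.95], [12.59, 153.08], [-70.14, 250.14], [6.76, 159.57], [-176.63, 176.63]. Speed limits (degrees/s): [108.29, 108.29, 147.25, 172.46, 172.46, 172.46].

## Interface

Orientations are given as a 3x3 rotation matrix whose columns are the frame's x, y, z axes.
In Python, from rig import arm gives the robot as it stands. Calls block until the motion is done:
- arm.move_to(position, orientation): joint-space move of the TCP to a pose.
- arm.move_l(position, orientation=None, feed=0.15): straight line of the TCP; orientation=None keeps the orientation; feed is the mean speed in m/s.
- arm.move_joints(angles): joint-space move.
- arm.grip(opening): finger opening in m; the grip force is fixed at half the most; returns when the fingers have stopped.
- arm.sleep(seconds).
- arm.solve_ik(position, orientation): joint angles nearest the present ones, or None.
- arm.snapshot(name): name is "scene" or "side" or "wrist"; returns the picture (384x512x3 uint8, red, green, blue); there is no depth.
- arm.get_calibration(name): a dict with "intrinsics" (3x3 intrinsics, pixels), "k1" (the pictures are not rectified: a ray, as slopes to the right and down, at radius r is drawn at 1 + k1 r^2 times it, then the intrinsics apply), "cam_to_world" (4x4, takes a point from camera to world coordinates). Camera axes: x right, y down, z forward; pixel columns grow to the right and rows downward; lengths in m; the calibration is good to about 2 mm. A picture is of the moment at which its call begins: read the wrist's pose just before it. get_calibration takes no time and is no camera call; for the wrist camera it gives the pose at the moment of the call.
A pose or a line that the arm cannot do raises arm.Unreachable and nothing moves.
- arm.sign_off(): hands the job in, once; it reports no verdict.
Readings, each from a call of its own:
- arm.current_t(): time.
- arm.current_joint_positions(): joint angles.
- arm.current_dq(): joint speeds.
- arm.current_tau(): joint torques, N m.
- arm.current_ee_pos(): TCP position.
- arm.current_tool_rot(): TCP orientation.
- arm.current_force(): force on the tool from outside, world axes, zero at the start.
- arm.current_torque(): the same for the moment, N m.
- arm.current_width(): finger opening in m.
Only numpy, scipy, OpenCV 4.12 (cv2) and the standard library are available. Lean on these libraries where they do the work, as an engineer would, in place of code of your own. Each camera call takes 0.05 s, during which the arm holds its last target.

## Task

Clamp the loose aluminium pocket in the jig for drilling: pick up the long slim hardwood wedge, start its thin end in the gap between the pocket and the fence, and tap it in along the gap until the pocket sits fully home against the rail and the wedge is tight and stays tight when let go. Tap gently: never force the wedge hard enough to mark the pocket or spring the fence, and leave the other things on the bench where they are.

Things in the scene. Friction and masses are not known exactly. Their poses are not given: they have to be found in the camera images.
- jig: Fixed jig: flat dark steel plate 12 mm thick, x -100..95, y -160..90 mm in its frame. Origin on the bench. The wedge is driven along jig +y, between the fence (-x side, parallel to y) and the pocket. On the +x side stand a rail and an end block, one steel piece 36 mm tall, turned by +0.149 rad from the jig, so that the gap narrows 0.15 mm per mm along +y. The jig cannot move.
- fence: Fixed steel fence on the plate, 36 mm tall, 18 mm thick, ends rounded, low foot behind it. Axes as the jig's. Origin on the plate's top at the mouth edge of its working face, which looks to +x and runs along +y for 71 mm. Fence (jig x -40.5..-38.5, y -41 mm) and rail (within 2.2 mm) are set by hand, so the depth of the tight wedge varies by 40 mm (60 to 105 mm past the mouth) and must be felt.
- pocket: Workpiece: loose open-topped aluminium box 80 x 80 mm, 34 mm tall, walls 5 mm, about 0.22 kg, on the plate between fence and rail. Origin in the centre of its underside, turned by +0.149 rad from the jig within a degree. Home: +x side against the rail's rubber pad, which gives 1 mm per 50 N. It starts 1.5 to 4.5 mm short of the pad. The pad's place is not measured.
- wedge: Long slim hardwood wedge lying on the bench, 150 mm long, 32 mm tall, 90 g. Origin under the centre of its head, a block 24.5 mm wide (x) and 40 mm long (y -20..20). From y = 20 to the thin end at y = 130 mm it tapers to 8 mm. -x face straight (x = -12.25 mm), goes flat against the fence; +x face slopes, goes against the pocket. Used the same way up as it lies.
- wedge_tip (a point): Point in the middle of the wedge's thin end face, 16 mm above its underside.
- wedge_butt (a point): Middle of the wedge's thick end face (head, y = -20 mm), 16 mm above its underside: where to tap. Started, the wedge slides with a push of 1 to 6 N and takes the pocket to the rail; then the push rises steeply. If it is skewed it can also jam while not yet tight. It is tight when a push here has reached about 18 N (15 to 22); over 27 N forces it. It then holds itself by friction.
- stub: A short stubby wedge, 75 mm long, 26 mm tall, head 36 mm wide: too steep for this job, not to be used. Origin under the centre of its head. It and the long wedge lie on opposite sides of the jig, either way round.
- tape: Bystander: yellow tape roll, 90 mm across, 24 mm tall, lying flat.
- spool: Bystander: metal spool, 52 mm across, 46 mm tall, standing.
- hammer: Bystander: hammer lying on the bench.
- screwdriver: Bystander: screwdriver lying on the bench.
- bottle: Bystander: white bottle, 64 mm across, 150 mm tall.
Not all that is in view belongs to the job. What is shaped like the wedge but pink is not meant.

How it is judged (in metres and radians):
On the way, in this order (a step that is already met when the one before it is completed fails the run):
1. the wedge's thin end is in the gap, past the mouth of the fence (y of wedge_tip in the frame of fence above 0.004 m and x of wedge_tip in the frame of fence above 0 m and x of wedge_tip in the frame of pocket below -0.04 m and height (world z) of wedge_tip below 0.04 m), for 0.1 s.
2. the wedge is driven until it is tight: it presses on pocket and fence, the pocket held against the rail (contact force between wedge and fence above 4 N and contact force between wedge and pocket above 4 N), for 0.2 s.
At the end, for the whole second after the job is handed in: Pocket square against the rail (0.149 rad from the jig within 0.02); long wedge flat in the gap, in line with the jig within 0.05 rad, thin end over 30 mm past the fence mouth and, let go, still pressing on fence and pocket with over 3 N each; all at rest (contact force between wedge and fence above 3 N and contact force between wedge and pocket above 3 N and angle between the y axis of pocket and the y axis of jig, either way round between 0.129 and 0.169 rad and y of wedge_tip in the frame of fence above 0.03 m and angle between the y axis of wedge and the y axis of jig, either way round below 0.05 rad and angle between wedge's own z axis and vertical below 0.05 rad and linear speed of each of wedge, pocket below 0.01 m/s); the robot touches nothing.
It fails at once if the wedge was forced: it pressed on the fence or the pocket with more than 25 N (contact force between wedge and fence above 25 N or contact force between wedge and pocket above 25 N).
It fails at once if a bystander was moved by more than 20 mm (distance of any of stub, tape, spool, hammer, screwdriver, bottle from where it was at the start of the episode above 0.02 m).
It also fails if it takes over 70 s, if anything falls off the work surface, if the arm or the gripper's body presses on something with over 40 N, if the wrist force passes 120 N, or if a joint passes its speed limit or range.

## Working session

There is one attempt and no reset: what is moved stays moved. The work goes in short steps, each a Python script; the robot and the scene stay as the last script left them, time stands still between calls to the robot, and variables do not carry over. Pictures are saved under pics/ and viewed, and the job is handed in when it is done.

```bash
ls; mkdir -p pics; python3 - <<'E'
from rig import arm
import cv2
for n in ["scene","side","wrist"]:
    c=arm.get_calibration(n); im=arm.snapshot(n)
    cv2.imwrite(f"pics/{n}0.png",im[:,:,::-1])
    print(n,c["intrinsics"].round(1).tolist() if hasattr(c["intrinsics"],'round') else c["intrinsics"],c["k1"],c["cam_to_world"])
print(arm.current_t(),arm.grip_depth,arm.current_force(),arm.current_width(),arm.current_tool_rot())
E
```

```text
pics
scene [[357.6, 0.0, 251.7], [0.0, 357.6, 195.4], [0.0, 0.0, 1.0]] 0.0084497115040637 [[-0.79610556  0.47532841 -0.37453818  0.98320779]
 [ 0.60482848  0.60455567 -0.51835793  0.69867383]
 [-0.01996107 -0.63919899 -0.76878229  0.97924519]
 [ 0.          0.          0.          1.        ]]
side [[482.3, 0.0, 255.0], [0.0, 482.3, 192.7], [0.0, 0.0, 1.0]] -0.20371152897690445 [[ 0.98279446 -0.13839166  0.1223225   0.28556336]
 [-0.18453034 -0.76428359  0.61791517 -1.09495168]
 [ 0.00797477 -0.62985582 -0.77667114  1.49325662]
 [ 0.          0.          0.          1.        ]]
wrist [[293.6, 0.0, 256.2], [0.0, 293.6, 193.6], [0.0, 0.0, 1.0]] -0.02369523244668887 [[ 2.52303290e-01 -9.27644781e-01 -2.75351067e-01  2.34674144e-01]
 [-9.67648196e-01 -2.41912130e-01 -7.16623288e-02 -5.84316982e-01]
 [-1.33577825e-04  2.84523605e-01 -9.58669026e-01  3.84293386e-01]
 [ 0.00000000e+00  0.00000000e+00  0.00000000e+00  1.00000000e+00]]
0.15 0.0188 [-0.12397865  0.42889509  0.7721619 ] 0.09083242002386917 [[ 9.67714052e-01  2.52050567e-01 -1.59311947e-04]
 [ 2.52050601e-01 -9.67713569e-01  9.71381676e-04]
 [ 9.06689686e-05 -9.80174370e-04 -9.99999516e-01]]
```

View pics/scene0.png

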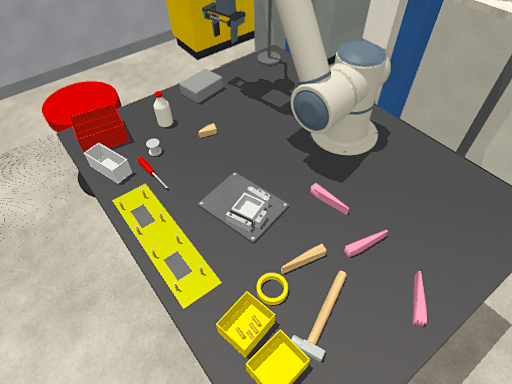

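View pics/side0.png

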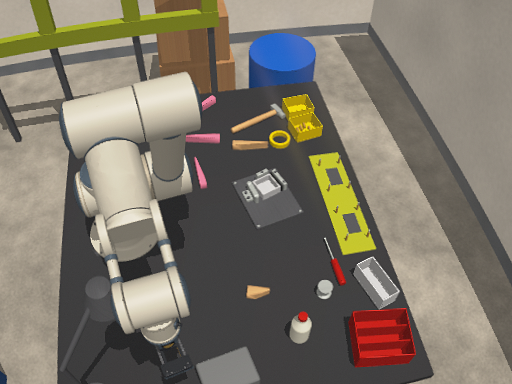

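View pics/wrist0.png

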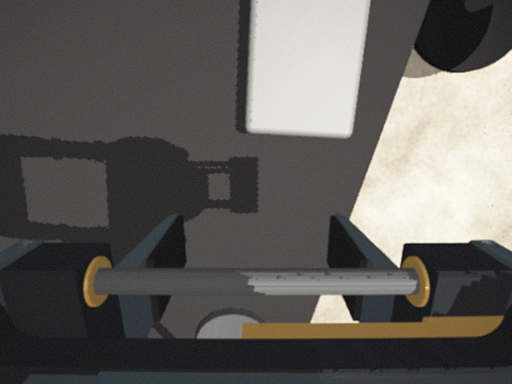

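Candidates for the long wedge, as scene pixels:
- Tan (304,259): long and slim.
- Tan (208,130): short and stubby, so it is the stub.
- Pink (330,198), (366,243) and (420,298): decoys.

I choose the tan one at (304,259), which is at side (250,145). I'll check it in close crops.

```bash
cat > h.py <<'E'
import numpy as np, cv2
from rig import arm
def ray(c,uv):
    K=np.array(c["intrinsics"]);k1=c["k1"];T=np.array(c["cam_to_world"])
    d=np.array([(uv[0]-K[0,2])/K[0,0],(uv[1]-K[1,2])/K[1,1]]); u=d.copy()
    for _ in range(30): u=d/(1+k1*(u@u))
    return T[:3,3],T[:3,:3]@np.array([u[0],u[1],1])
def at_z(c,uv,z):
    o,d=ray(c,uv); return o+d*(z-o[2])/d[2]
def proj(c,P):
    K=np.array(c["intrinsics"]);k1=c["k1"];T=np.array(c["cam_to_world"])
    P=np.atleast_2d(P); q=(P-T[:3,3])@T[:3,:3]; s=q[:,:2]/q[:,2:]
    s=s*(1+k1*(s**2).sum(1,keepdims=True)); return s*[K[0,0],K[1,1]]+[K[0,2],K[1,2]]
def crop(im,x0,y0,x1,y1,f,name):
    cv2.imwrite(name,cv2.resize(im[y0:y1,x0:x1,::-1],None,fx=f,fy=f,interpolation=cv2.INTER_CUBIC))
def Rz(yaw): # tool down, tool x along yaw
    c,s=np.cos(yaw),np.sin(yaw); return np.array([[c,s,0],[s,-c,0],[0,0,-1.]])
E
python3 - <<'E'
import cv2
from h import crop
s=cv2.imread("pics/scene0.png")[:,:,::-1]; d=cv2.imread("pics/side0.png")[:,:,::-1]
crop(s,190,160,345,285,5,"pics/sc_crop.png"); crop(d,215,90,325,230,4.2,"pics/sd_crop.png")
E
```

```text
(no output)
```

View pics/sc_crop.png

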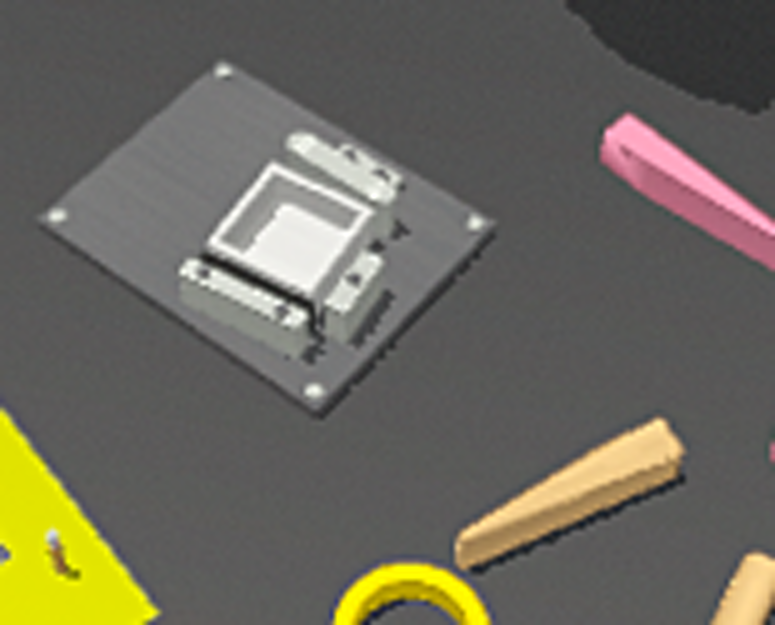

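View pics/sd_crop.png

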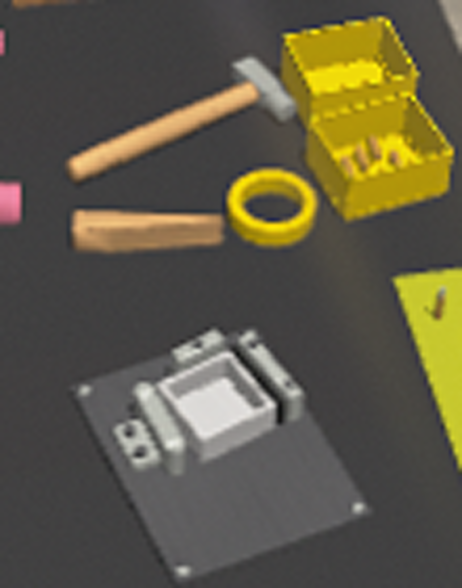

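The crop confirms the choice. The tan wedge at scene (304,259) is long and slim, with its thick end at (324,247) and its thin end at (283,270). The jig's fence is the piece with a foot (side crop (160,425)), and the pocket lies between it and the rail. Next come coarse positions, then a wrist view from above.

```bash
python3 - <<'E'
from h import *
s=arm.get_calibration("scene"); d=arm.get_calibration("side")
S=lambda x,y,z: at_z(s,(190+x/5,160+y/5),z).round(4)
D=lambda x,y,z: at_z(d,(215+x/4.2,90+y/4.2),z).round(4)
print("plate scene",[S(*p,.012)[:2] for p in [(222,62),(38,218),(320,408),(496,222)]])
print("plate side",[D(*p,.012)[:2] for p in [(183,578),(368,510),(245,333),(72,388)]])
print("fence top ends scene",S(295,142,.048),S(395,190,.048))
print("fence top ends side",D(178,440,.048),D(145,388,.048))
print("wedge scene head/tip",S(672,432,.032),S(462,540,.032))
print("wedge side head/tip",D(76,222,.032),D(222,225,.032))
E
```

```text
plate scene [array([ 0.4955, -0.0819]), array([ 0.682 , -0.0399]), array([0.6219, 0.203 ]), array([0.4352, 0.1583])]
plate side [array([ 0.501 , -0.0842]), array([ 0.6819, -0.0404]), array([0.6161, 0.192 ]), array([0.4382, 0.1523])]
fence top ends scene [0.5181 0.0401 0.048 ] [0.4908 0.1159 0.048 ]
fence top ends side [0.5203 0.0431 0.048 ] [0.5016 0.1098 0.048 ]
wedge scene head/tip [0.4697 0.3596 0.032 ] [0.6189 0.337  0.032 ]
wedge side head/tip [0.4742 0.3532 0.032 ] [0.6194 0.3227 0.032 ]
```

```bash
python3 - <<'E'
from h import *
r=np.radians
for n,a in [("A",(-9.5,103.5)),("B",(170.5,-76.5))]:
    print(n,[None if (q:=arm.solve_ik(p,Rz(r(y)))) is None else np.round(q,0) for p,y in [((.485,.355,.2),a[0]),((.48,.354,.015),a[0]),((.53,-.02,.2),a[1]),((.56,-.05,.03),a[1])]])
# head corners & hammer handle
d=arm.get_calibration("side")
print(at_z(d,(215+70/4.2,90+172/4.2),.015))
E
```

```text
A [array([ 31.,  27.,  82.,  -0.,  71., 130.]), array([ 31.,  40.,  92.,  -0.,  48., 130.]), array([ -9.,  22.,  91.,  -0.,  67., -22.]), array([-11.,  37.,  96.,  -0.,  47., -25.])]
B [array([ 31.,  27.,  82.,  -0.,  71., -50.]), array([ 31.,  40.,  92.,  -0.,  48., -50.]), array([ -9.,  22.,  91.,  -0.,  67., 158.]), array([-11.,  37.,  96.,  -0.,  47., 155.])]
[0.4817192  0.44465102 0.015     ]
```

```bash
python3 - <<'E'
from h import *
import pickle
r=np.radians
out={}
for n,p,y in [("jig",(.535,.0,.16),103.5),("wedge",(.50,.352,.16),-9.5)]:
    arm.move_to(p,Rz(r(y))); arm.sleep(.2)
    out[n]=arm.get_calibration("wrist"); im=arm.snapshot("wrist")
    cv2.imwrite(f"pics/w_{n}.png",im[:,:,::-1])
pickle.dump(out,open("cal.pkl","wb"))
print(arm.current_t(),arm.current_force())
E
```

```text
5.4917 [-0.66639892  0.02258819 -0.12363848]
```

View pics/w_jig.png

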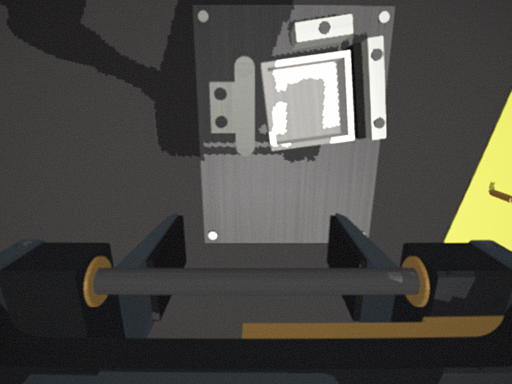

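View pics/w_wedge.png

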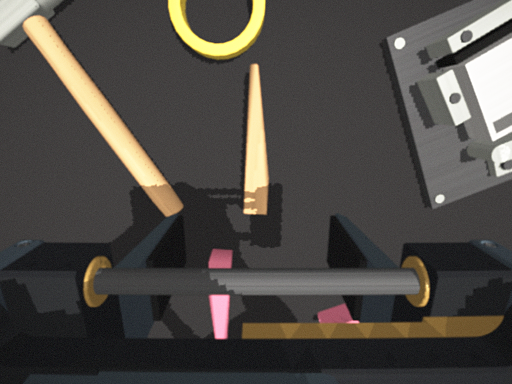

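The jig view shows the plate, with the fence at (245,105) and its rounded mouth end at (245,155). The pocket's outline is about (262,63), (352,50), (355,143), (273,150), with the rail to its right. The wedge view shows the wedge head at (256,213) and tip at (254,65). The hammer handle end is at (172,210) and a pink decoy is at (221,255). I'll enlarge for pixel work.

```bash
python3 - <<'E'
import cv2
from h import crop
s=cv2.imread("pics/w_jig.png")[:,:,::-1]; d=cv2.imread("pics/w_wedge.png")[:,:,::-1]
crop(s,190,0,400,165,3.8,"pics/wj.png"); crop(d,200,50,310,225,3.4,"pics/ww.png"); crop(s,225,40,300,165,4.8,"pics/wg.png")
E
```

```text
(no output)
```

View pics/wj.png

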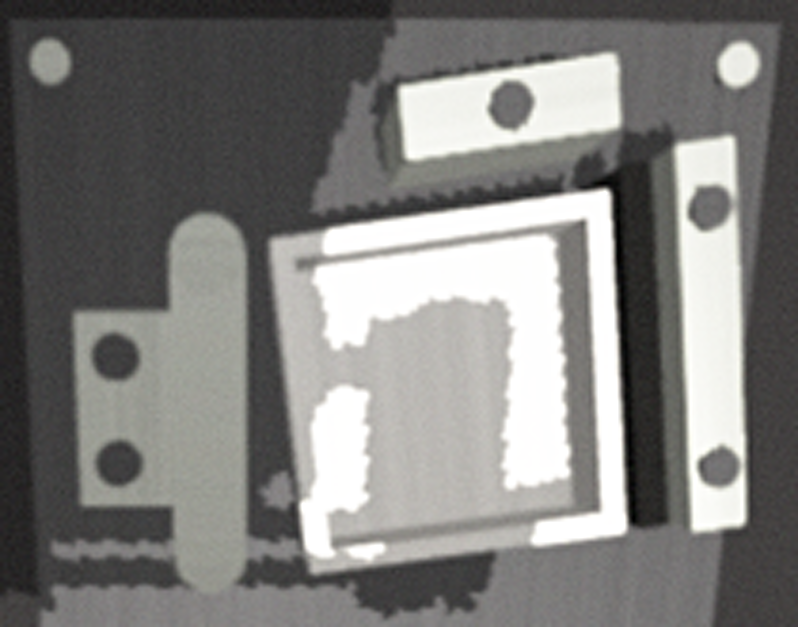

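View pics/ww.png

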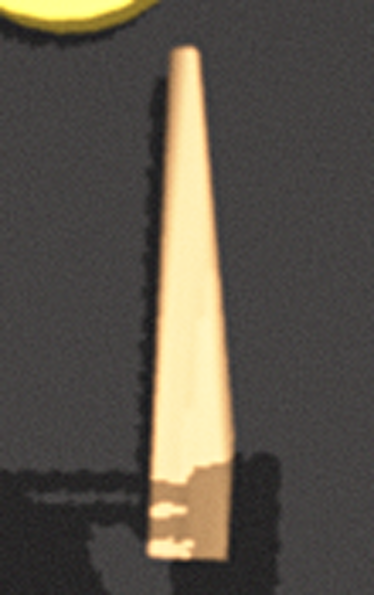

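View pics/wg.png

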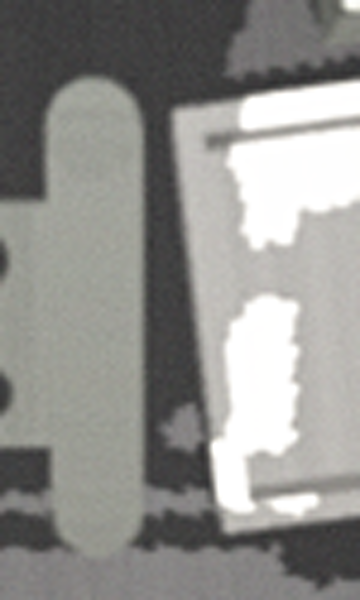

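```bash
python3 - <<'E'
from h import *
import pickle
C=pickle.load(open("cal.pkl","rb"))
J=lambda x,y,z: at_z(C["jig"],(190+(x+.5)/3.8-.5,(y+.5)/3.8-.5),z)[:2]
W=lambda x,y,z: at_z(C["wedge"],(200+(x+.5)/3.4-.5,50+(y+.5)/3.4-.5),z)[:2]
ang=lambda a,b: np.degrees(np.arctan2(*(b-a)[::-1]))
def show(n,a,b): print(n,a.round(4),b.round(4),"len %.4f ang %.2f"%(np.linalg.norm(b-a),ang(a,b)))
show("fence face",J(247,540,.048),J(247,250,.048))
show("fence left",J(172,540,.048),J(169,250,.048))
show("fence ends",J(209,594,.048),J(207,212,.048))
show("pocket -x edge",J(311,574,.046),J(269,237,.046))
show("pocket -y edge",J(311,574,.046),J(628,532,.046))
show("pocket +x edge",J(628,532,.046),J(610,190,.046))
show("plate +y edge",J(10,20,.012),J(780,25,.012))
show("plate left",J(44,625,.012),J(10,20,.012))
show("rail top inner",J(690,531,.048),J(675,143,.048))
tl,tr,hl,hr,sh=W(172,46,.032),W(198,46,.032),W(147,557,.032),W(229,560,.032),W(234,440,.032)
hl2=W(151,470,.032)
show("tip",tl,tr);show("butt",hl,hr);show("straight",hl,tl);show("right head",hr,sh);show("slope",sh,tr)
show("tip-butt",(hl+hr)/2,(tl+tr)/2)
c=arm.get_calibration("wrist")
# hammer handle, pink
print(at_z(c,(172,213),.02),at_z(c,(221,250),.02))
E
```

```text
fence face [0.5215 0.046 ] [0.5058 0.1119] len 0.0677 ang 103.39
fence left [0.5031 0.0417] [0.4879 0.1077] len 0.0678 ang 102.94
fence ends [0.5152 0.0305] [0.4948 0.1178] len 0.0897 ang 103.16
pocket -x edge [0.5394 0.0412] [0.5101 0.1162] len 0.0805 ang 111.36
pocket -y edge [0.5394 0.0412] [0.6149 0.0704] len 0.0810 ang 21.11
pocket +x edge [0.6149 0.0704] [0.5853 0.145 ] len 0.0803 ang 111.68
plate +y edge [0.4338 0.1552] [0.6237 0.2003] len 0.1952 ang 13.35
plate left [0.4707 0.0045] [0.4338 0.1552] len 0.1551 ang 103.77
rail top inner [0.6294 0.0744] [0.5963 0.1576] len 0.0896 ang 111.71
tip [0.6186 0.3372] [0.6174 0.3301] len 0.0072 ang -99.50
butt [0.4715 0.3707] [0.4662 0.3451] len 0.0262 ang -101.74
straight [0.4715 0.3707] [0.6186 0.3372] len 0.1509 ang -12.84
right head [0.4662 0.3451] [0.5048 0.3375] len 0.0394 ang -11.13
slope [0.5048 0.3375] [0.6174 0.3301] len 0.1129 ang -3.77
tip-butt [0.4689 0.3579] [0.618  0.3336] len 0.1511 ang -9.24
[0.48091865 0.450884   0.02      ] [0.42653432 0.40547683 0.02      ]
```

The measurements agree with the given sizes:

| Item | Measured | Given or derived |
|---|---|---|
| Pocket side | 80.5 mm | 80 mm |
| Plate width | 195 mm | 195 mm |
| Fence length over rounded ends | 89.7 mm | 71 + 18 mm |
| Wedge length | 151 mm | 150 mm |
| Jig yaw | about 13.35° | – |
| Fence mouth | (0.522, 0.0415) | – |
| Wedge yaw, head | about -12.3°, (0.488, 0.354) | – |

Next I grasp the head.

```bash
cat >> h.py <<'E'
PHI=np.radians(13.35); EX=np.array([np.cos(PHI),np.sin(PHI)]); EY=np.array([-np.sin(PHI),np.cos(PHI)])
M=np.array([.5220,.0415])
def fpos(x,y,z): return np.r_[M+EX*x+EY*y,z]
def tofence(p): d=np.array(p)[:2]-M; return np.array([d@EX,d@EY])
RT=Rz(PHI+np.pi/2)
E
python3 - <<'E'
from h import *
yw=np.radians(-12.3); u=np.array([np.cos(yw),np.sin(yw)])
g=np.array([.4884,.3536])-.002*u
R=Rz(yw)
arm.grip(.06)
arm.move_to(np.r_[g,.06],R); arm.move_l(np.r_[g,.006],feed=.1)
f0=arm.current_force(); arm.grip(.012); print("w",arm.current_width(),f0,arm.current_force())
arm.move_l(np.r_[g,.10]); arm.sleep(.1)
print("w",arm.current_width(),arm.current_force(),arm.current_t())
im=arm.snapshot("wrist"); crop(im,130,0,390,240,3,"pics/held.png")
E
```

```text
w 0.024260759423557675 [ 0.22848809  0.01721906 -0.48852053] [-1.03112123  0.06532206  3.67503792]
w 0.024772532462072745 [-0.52236229  0.42530818 -0.52726092] 8.825
```

View pics/held.png

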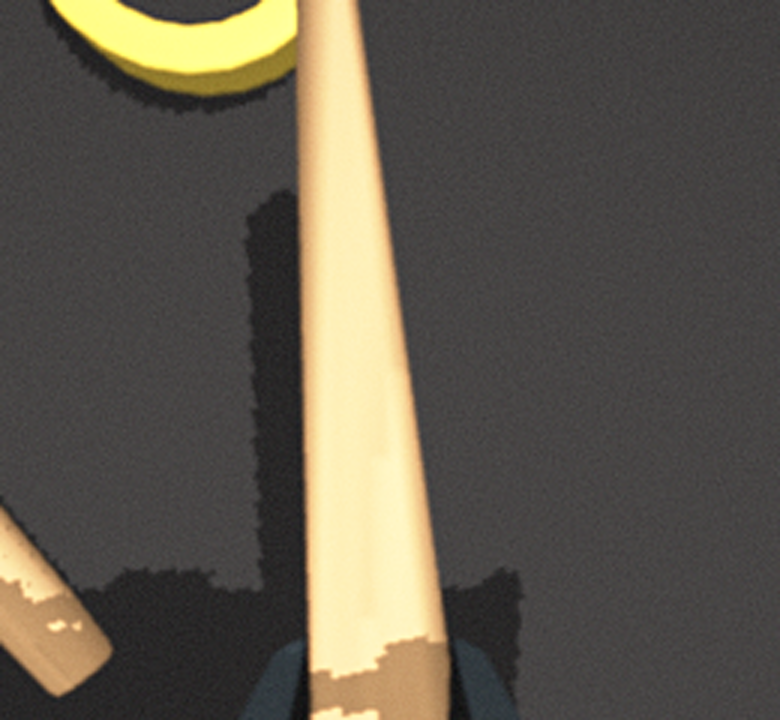

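The wedge is held square: opening 24.5 mm, straight face parallel to the tool axis. Next I move to the pre-insert pose and check it.

```bash
python3 - <<'E'
from h import *
import pickle
c=.0137
arm.move_to(fpos(c,-.150,.10),RT); arm.move_l(fpos(c,-.150,.0195),feed=.12); arm.sleep(.2)
print(arm.current_ee_pos(),arm.current_force(),arm.current_width(),arm.current_t())
cal=arm.get_calibration("wrist"); pickle.dump(cal,open("cal2.pkl","wb"))
im=arm.snapshot("wrist"); crop(im,130,0,390,240,3,"pics/pre.png"); cv2.imwrite("pics/pre_full.png",im[:,:,::-1])
im=arm.snapshot("scene"); crop(im,190,150,320,250,6,"pics/pre_sc.png")
E
```

```text
[ 0.57031737 -0.10135753  0.02000692] [-0.58618826  0.37798154 -0.8409459 ] 0.0240395748560265 12.3917
```

View pics/pre.png

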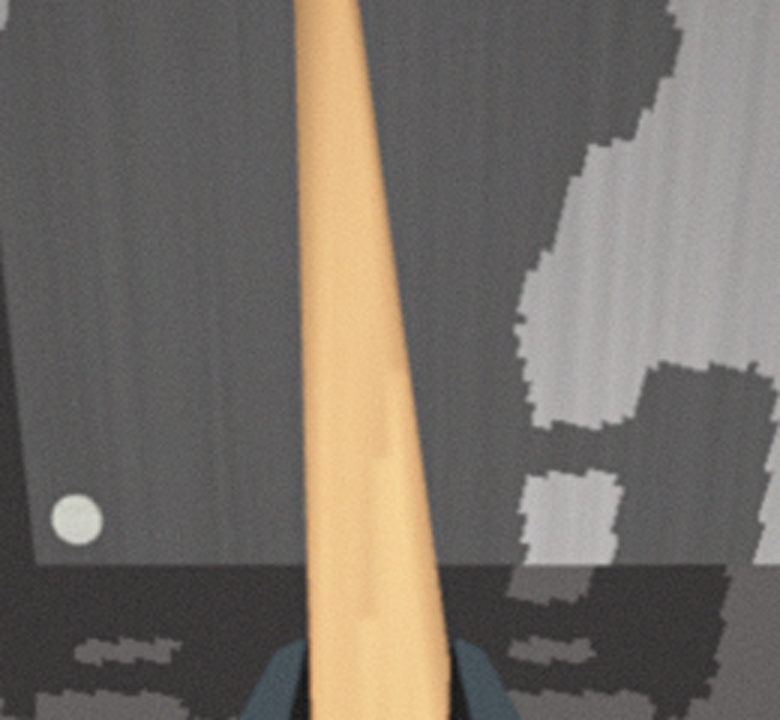

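View pics/pre_sc.png

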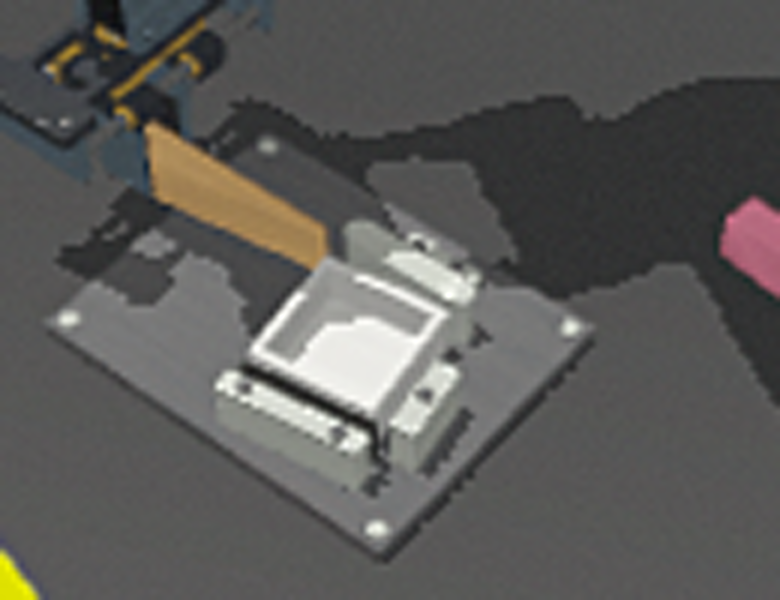

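```bash
python3 - <<'E'
from h import *
import pickle
c=pickle.load(open("cal2.pkl","rb"))
P=lambda x,y,z: tofence(at_z(c,(130+(x+.5)/3-.5,(y+.5)/3-.5),z))*1e3
for q in [(295,0),(303,360),(311,700),(358,0),(400,320),(446,640)]: print(q,P(*q,.046).round(2))
print(tofence(arm.current_ee_pos())*1e3)
print("screw",P(77,520,.012), "plate corner",P(37,564,.012))
E
```

```text
(295, 0) [  0.77 -24.47]
(303, 360) [  0.77 -75.29]
(311, 700) [   0.76 -134.37]
(358, 0) [  9.88 -24.48]
(400, 320) [ 16.24 -69.14]
(446, 640) [  24.66 -122.94]
[  13.91671147 -150.07625389]
screw [ -49.88835625 -109.03826459] plate corner [ -59.31390384 -118.53291758]
```

The straight face is parallel to the fence, about 0.8 to 1.6 mm clear of its plane, with the tip about 17 to 20 mm before the mouth. I insert with force checks.

```bash
python3 - <<'E'
from h import *
b=arm.current_force()
x=.0138
for y in list(np.arange(-.135,-.0969,.010))+[-.097]:
    arm.move_l(fpos(x,y,.0195),feed=.06)
    f=arm.current_force()-b
    print(round(y*1e3),"fx %.1f fy %.1f fz %.1f"%(f[:2]@EX,f[:2]@EY,f[2]),arm.current_t())
    if np.linalg.norm(f)>6: print("stop");break
arm.sleep(.1)
im=arm.snapshot("wrist"); crop(im,130,0,390,240,3,"pics/ins.png")
E
```

```text
-135 fx 0.2 fy 0.2 fz 0.6 12.8917
-125 fx 0.3 fy 0.2 fz 0.9 13.2083
-115 fx 0.4 fy 0.3 fz -0.9 13.525
-105 fx 0.7 fy -0.1 fz -0.5 13.8417
-97 fx 0.9 fy 0.2 fz -0.2 14.125
```

View pics/ins.png

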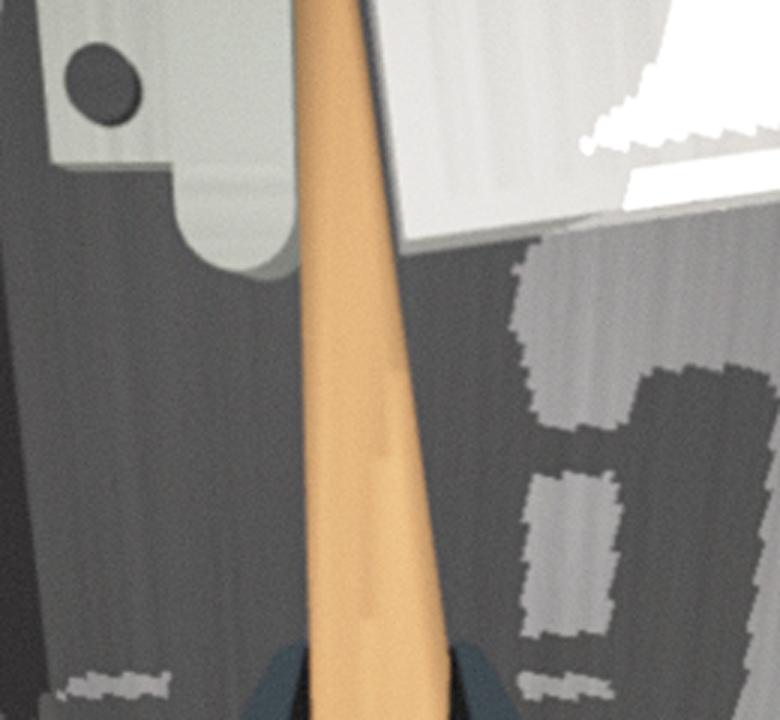

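The wedge is in the gap, with the fence edge at crop x≈296 and the pocket corner at (405,245). It is straight and both sides are clear. I release it, back off along −y, close the fingers and go behind the butt.

```bash
python3 - <<'E'
from h import *
x=.0138
arm.move_l(fpos(x,-.097,.0182),feed=.05)
arm.grip(.05)
arm.move_l(fpos(x,-.145,.019),feed=.15)
arm.grip(.0)
x=.01225+.0005
arm.move_l(fpos(x,-.141,.015),feed=.08); arm.sleep(.1)
print(arm.current_width(),arm.current_force(),arm.current_t(),tofence(arm.current_ee_pos()))
im=arm.snapshot("wrist"); cv2.imwrite("pics/beh.png",im[:,:,::-1])
E
```

```text
0.0007598121860088728 [-0.12429547 -0.94200348 -0.20095048] 16.7667 [ 0.01272402 -0.14091899]
```

View pics/beh.png

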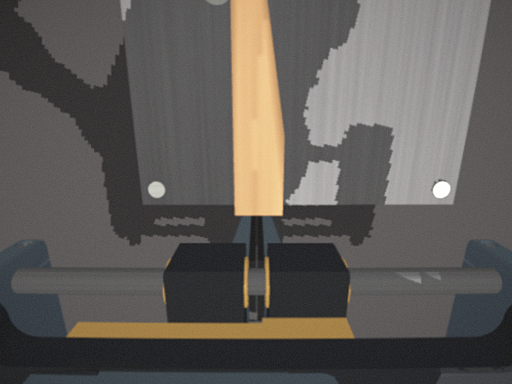

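The butt is at rows up to 213, columns 235–283, just ahead of the closed fingers at column 256. I push in small steps, reading the force.

```bash
cat >> h.py <<'E'
def push(y0,y1,step,x,fstop,b,feed=.03,settle=0.03,z=.015):
    y=y0; log=[]
    while y<y1-1e-6:
        y=min(y+step,y1); arm.move_l(fpos(x,y,z),feed=feed)
        if settle: arm.sleep(settle)
        f=np.array(arm.current_force())-b; fy=-(f[:2]@EY)
        log.append((round(y*1e3,2),round(fy,1),round(f[:2]@EX,1),round(f[2],1)))
        if fy>fstop: break
    return y,log
E
python3 - <<'E'
from h import *
b=np.array(arm.current_force()); np.save("b.npy",b)
y,log=push(-.141,-.105,.002,.0135,8,b)
for l in log: print(*l)
arm.sleep(.1); print(arm.current_t(),(np.array(arm.current_force())-b).round(1),tofence(arm.current_ee_pos())*1e3)
im=arm.snapshot("wrist"); cv2.imwrite("pics/p1.png",im[:,:,::-1])
E
```

```text
-139.0 -0.3 0.8 0.1
-137.0 0.1 0.5 0.7
-135.0 -0.5 1.1 -0.1
-133.0 -0.7 0.5 0.4
-131.0 1.1 0.6 -0.0
-129.0 -0.7 0.9 0.9
-127.0 -0.2 0.5 1.1
-125.0 -0.1 0.8 -0.9
-123.0 -0.1 0.4 0.3
-121.0 -0.6 0.6 1.0
-119.0 0.1 1.0 0.1
-117.0 1.4 0.3 0.1
-115.0 -0.2 1.0 0.8
-113.0 0.0 1.2 0.7
-111.0 -0.1 0.4 -0.3
-109.0 -0.5 -0.1 0.2
-107.0 -0.3 1.2 0.5
-105.0 -1.0 1.1 0.2
22.0167 [0.9 0.8 0.1] [  13.47946163 -104.92031204]
```

View pics/p1.png

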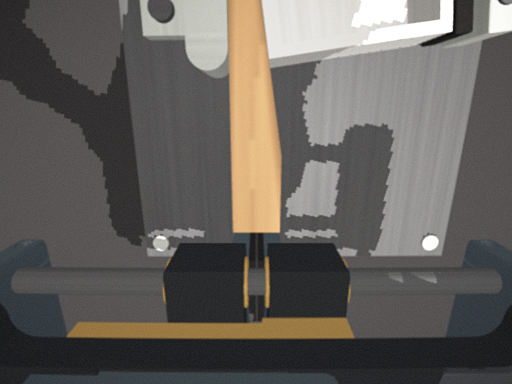

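```bash
python3 - <<'E'
from h import *
c=arm.get_calibration("wrist")
for q in [(233.5,231),(279,231),(229,0),(262,0),(280,155),(275,71),(227,50),(208,76)]:
    print(q,(tofence(at_z(c,q,.044))*1e3).round(1),(tofence(at_z(c,q,.046))*1e3).round(1))
E
```

```text
(233.5, 231) [  0.6 -86.7] [  0.8 -85.8]
(279, 231) [ 24.5 -86.7] [ 24.3 -85.8]
(229, 0) [ 0.9 19.7] [ 1.1 19.1]
(262, 0) [14.9 19.7] [14.9 19.1]
(280, 155) [ 24.1 -46.7] [ 23.9 -46.3]
(275, 71) [21.  -8.6] [20.8 -8.8]
(227, 50) [-0.4  0.1] [-0.2 -0.3]
(208, 76) [ -9.3 -10.7] [ -9.  -10.9]
```

The butt is at fence y≈−87, so the tip is about 63 mm past the mouth. The wedge slides easily and straight along the fence. Finer steps now.

```bash
python3 - <<'E'
from h import *
b=np.load("b.npy")
y,log=push(-.105,-.06,.001,.0130,7,b,feed=.03,settle=.05)
for l in log: print(*l)
arm.sleep(.1); fs=np.mean([np.array(arm.current_force()) for _ in range(1)],0)-b
print(arm.current_t(),fs.round(1),tofence(arm.current_ee_pos())*1e3)
E
```

```text
-104.0 1.0 1.2 -0.4
-103.0 1.7 1.7 0.9
-102.0 -0.3 2.3 0.0
-101.0 1.2 0.8 0.1
-100.0 1.2 1.4 0.5
-99.0 0.6 1.7 0.5
-98.0 1.5 1.2 0.1
-97.0 1.4 1.7 0.8
-96.0 1.1 1.4 1.3
-95.0 1.7 1.7 1.8
-94.0 0.9 1.4 1.0
-93.0 1.7 2.3 0.9
-92.0 1.5 1.8 1.2
-91.0 1.8 2.4 1.1
-90.0 1.4 1.9 1.6
-89.0 1.2 2.5 1.5
-88.0 1.3 2.6 0.7
-87.0 2.9 2.3 0.8
-86.0 3.7 2.4 0.0
-85.0 6.3 2.2 0.5
-84.0 7.0 2.3 1.4
-83.0 9.4 2.5 0.7
28.7667 [ 4.4 -9.7  0.5] [ 13.39512668 -83.70468433]
```

The push is rising steeply, to about 9.7 N with the tip at about 84 mm, so it is tightening. I continue in 0.5 mm steps with averaged readings, aiming for about 17 N.

```bash
python3 - <<'E'
from h import *
b=np.load("b.npy")
def rd(n=5):
    F=[]
    for _ in range(n): F.append(np.array(arm.current_force())-b); arm.sleep(.02)
    f=np.mean(F,0); return -(f[:2]@EY),f[:2]@EX,f[2]
y=-.083
while y<-.07:
    y+=.0005; arm.move_l(fpos(.0134,y,.015),feed=.02); r=rd()
    print(round(y*1e3,1),np.round(r,1),(tofence(arm.current_ee_pos())*1e3).round(2))
    if r[0]>16.2: break
print(arm.current_t())
im=arm.snapshot("wrist"); cv2.imwrite("pics/p2.png",im[:,:,::-1])
E
```

```text
-82.5 [12.  -0.6  0.8] [ 13.47 -83.35]
-82.0 [15.  -1.6  0.8] [ 13.47 -83.13]
-81.5 [17.4 -2.1  0.7] [ 13.5  -82.89]
29.7667
```

View pics/p2.png

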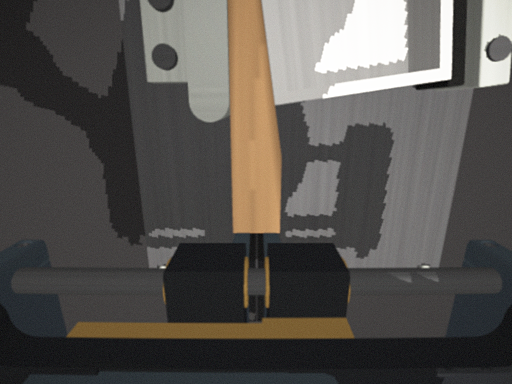

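The push reached 17.4 N. I back off straight and check from above whether the pocket is home, and whether a second tap meets resistance at once.

```bash
python3 - <<'E'
from h import *
import pickle
arm.move_l(fpos(.0134,-.100,.015),feed=.05)
arm.move_l(fpos(.0134,-.115,.13),feed=.2)
arm.move_to(fpos(.03,-.06,.16),RT); arm.sleep(.2)
cal=arm.get_calibration("wrist"); pickle.dump(cal,open("cal3.pkl","wb"))
im=arm.snapshot("wrist"); cv2.imwrite("pics/fin.png",im[:,:,::-1]); crop(im,160,10,370,220,2.8,"pics/fin_c.png")
print(arm.current_t(),arm.current_force()-np.load("b.npy"))
E
```

```text
31.6833 [0.78325258 0.03321842 0.80912823]
```

View pics/fin_c.png

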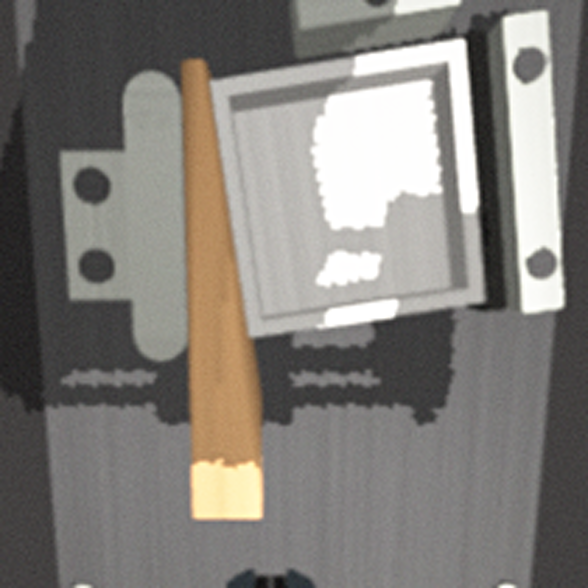

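```bash
python3 - <<'E'
from h import *
import pickle
c=pickle.load(open("cal3.pkl","rb"))
P=lambda x,y,z: tofence(at_z(c,(160+(x+.5)/2.8-.5,10+(y+.5)/2.8-.5),z))*1e3
def show(n,a,b): print(n,a.round(1),b.round(1),"len %.1f ang %.2f"%(np.linalg.norm(b-a),np.degrees(np.arctan2(*(b-a)[::-1]))))
show("wedge straight",P(190,518,.044),P(182,60,.044))
show("butt",P(190,519,.044),P(263,519,.044)); show("tip",P(182,60,.044),P(208,60,.044))
show("fence face",P(186,325,.048),P(181,100,.048))
show("pocket -x",P(249,338,.046),P(212,84,.046))
show("pocket -y",P(249,338,.046),P(486,302,.046))
show("pocket +x",P(486,302,.046),P(467,40,.046))
show("rail top inner",P(522,313,.048),P(502,17,.048))
C=pickle.load(open("cal.pkl","rb"))
J=lambda x,y,z: tofence(at_z(C["jig"],(190+(x+.5)/3.8-.5,(y+.5)/3.8-.5),z))*1e3
show("before: rail",J(690,531,.048),J(675,143,.048)); show("before pocket +x",J(628,532,.046),J(610,190,.046))
E
```

```text
wedge straight [ -1.  -65.8] [ 0.6 84.2] len 150.0 ang 89.41
butt [ -1.  -66.1] [ 25.5 -66.1] len 26.5 ang -0.00
tip [ 0.6 84.2] [ 8.7 84.2] len 8.2 ang -0.17
fence face [-0.  3.] [ 0.3 72. ] len 69.0 ang 89.70
pocket -x [21.  -1.4] [10.  76.9] len 79.1 ang 98.00
pocket -y [21.  -1.4] [100.6  10.5] len 80.4 ang 8.53
pocket +x [100.6  10.5] [89.2 89.5] len 79.8 ang 98.19
rail top inner [112.4   7. ] [99.1 95.4] len 89.4 ang 98.54
before: rail [112.1   7.2] [99.1 95.9] len 89.6 ang 98.36
before pocket +x [97.1  6.7] [85.5 86.1] len 80.3 ang 98.33
```

The pocket moved about 4 mm towards the rail and now sits parallel to it (98.2° against 98.5°). The wedge is in line within about 0.5°, and its tip is at about 84 mm. One confirming tap: resistance should come at once at the same place if it held.

```bash
python3 - <<'E'
from h import *
arm.move_to(fpos(.0128,-.115,.08),RT)
arm.move_l(fpos(.0128,-.100,.015),feed=.15); arm.sleep(.1)
def rd(b,n=5):
    F=[]
    for _ in range(n): F.append(np.array(arm.current_force())-b); arm.sleep(.02)
    f=np.mean(F,0); return np.array([-(f[:2]@EY),f[:2]@EX,f[2]])
b=rd(np.zeros(3)); F=[]
b=np.mean([arm.current_force() for _ in range(1)],0); b=np.load("b.npy")
arm.move_l(fpos(.0128,-.086,.015),feed=.03)
print("base",rd(b))
y=-.086
while y<-.079:
    y+=.0005; arm.move_l(fpos(.0128,y,.015),feed=.02); r=rd(b)
    print(round(y*1e3,1),np.round(r,1),(tofence(arm.current_ee_pos())*1e3).round(2))
    if r[0]>17: break
arm.move_l(fpos(.0128,-.100,.015),feed=.05)
arm.move_l(fpos(.0128,-.115,.13),feed=.2)
arm.move_to(fpos(.03,-.06,.16),RT); arm.sleep(.3)
im=arm.snapshot("wrist"); crop(im,160,10,370,220,2.8,"pics/fin2.png")
im=arm.snapshot("side"); cv2.imwrite("pics/fin_side.png",im[:,:,::-1])
print(arm.current_t())
E
```

```text
base [-0.59013201  0.84757255  0.49716201]
-85.5 [-0.1  1.1  0.6] [ 12.81 -85.55]
-85.0 [-0.2  1.   0.4] [ 12.82 -85.  ]
-84.5 [0.2 0.8 0.2] [ 12.81 -84.5 ]
-84.0 [-0.2  0.4  0.3] [ 12.81 -84.  ]
-83.5 [-0.1  0.4  0.5] [ 12.81 -83.49]
-83.0 [-0.3  0.9  0.6] [ 12.79 -82.98]
-82.5 [ 4.8 -0.1 -0.1] [ 12.83 -82.96]
-82.0 [ 9.8 -1.5 -0.4] [ 12.91 -82.92]
-81.5 [13.8 -2.5 -0.5] [ 12.95 -82.89]
-81.0 [16.8 -3.4 -0.5] [ 12.95 -82.68]
-80.5 [20.  -4.4 -0.2] [ 12.94 -82.47]
39.3417
```

View pics/fin2.png

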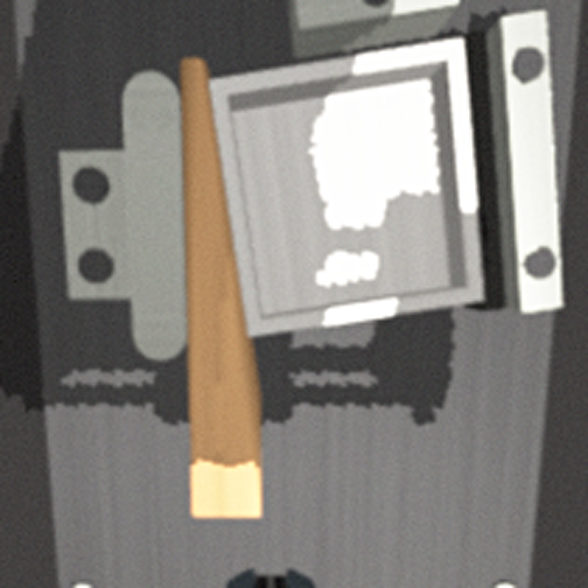

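View pics/fin_side.png

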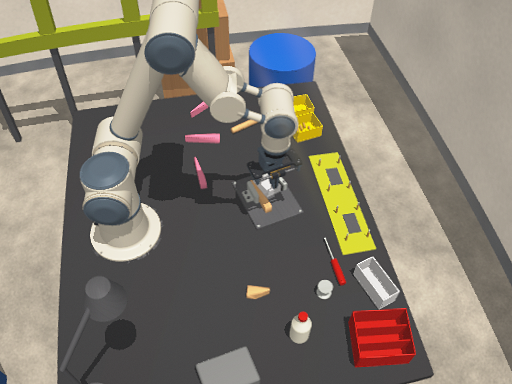

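The wedge had not slipped back: contact came again at −82.96 mm, and it held without moving until about 14–17 N. The second tap reached 20 N, still inside the 15–22 N band. The bystanders are where they were, and the arm is clear and at rest. I hand the job in.

```bash
python3 - <<'E'
from rig import arm
arm.sign_off(); print(arm.current_t())
E
```

```text
the job is handed in; nothing more can be done
the job is handed in; nothing more can be done
```

The long wedge is driven in the gap and holds by itself, and by my checks the pocket is home against the rail. I handed the job in at about 39 s of the 70 s allowed; it reports no verdict.

- **What I did:** I gripped the wedge by its head and started its thin end about 35 mm past the fence mouth. Then I let go and pushed its butt with closed fingers in small steps. It slid with under 3 N until about 80 mm, then tightened. The first push reached 17.4 N.
- **Holding check:** After backing off, a second tap met the butt at the same place (within 0.1 mm), and it did not move until about 14–17 N. That tap was meant to stop near 17 N but its last step reached 20 N, above my aim but inside the 15–22 N band and below 27 N.
- **Position check from above:**
  - The wedge tip is about 84 mm past the mouth, and the wedge is in line with the fence within about 0.5°.
  - The pocket moved about 4 mm towards the rail and sits parallel to it within about 0.4°.
  - The bystanders I could see looked unmoved. In the last side picture the arm hid the tape and part of the hammer.
- **Not confirmed:** I could not measure the wedge's contact forces on the fence and pocket, and I could not see the pad itself. I judged "home" from the 4 mm travel, the parallel fit and the steep rise in push force. My position readings from the pictures differ by about 1 mm.

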